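Refit the volume knob and hold it pressed in

TASK

The volume knob has come off the desk audio controller. Pick the knob up, turn it so that the flat in its bore matches the flat on the bare shaft, push it all the way onto the shaft, then press knob and shaft down against the spring as far as they go, as one does to start pairing. Finish while still holding the knob fully pressed in: do not let go, and leave the sharpener, earbud case and eraser where they are.

Things in the scene. Friction and masses are not known exactly. Their poses are not given: they have to be found in the camera images.
- knob_mid (a point): the loose knob, black, 70 g, standing bore down: upright block 46 mm long (x), 30 wide (y), 40 high, flat sides, on a round foot skirt 56 mm across, 5 mm thick. A white line on top from the middle to one end and a small nose on that end (28 mm from the axis) mark the pointer. This point is on its axis, 28 mm above the underside. x to the pointer, z up. Grip it firmly across the 30 mm
- bore_end (a point): centre of the blind end of the knob's bore, on its axis 18 mm above the underside; axes as knob_mid. The bore opens in the underside: D-shaped, 20 mm in diameter, 18 mm deep, its flat on the pointer side, 3.5 mm from the axis. This point meets shaft_tip when the knob is all the way on
- shaft_tip (a point): tip centre of the bare upright metal D-shaft on the controller: 18 mm in diameter, one flat 2.5 mm from the axis, standing 26 mm out of the top at rest (tip 71 mm above the desk), last 3 mm chamfered (2 mm, 1 at the flat). x points out of the flat, z up: the knob goes on when its x (pointer) points the same way, within about 7 degrees; 1 mm play all round. Turns stiffly (0.2 N m)
- stem (a joint): how far the shaft is pressed into the controller, m: 0 at rest, 0.005 at its stop; sprung, 3 N to start and 8 N at the stop; it springs back when let go
- shaft (a joint): the shaft's turn, rad, stiff, 0 when its flat faces the controller's rear, growing counter-clockwise from above, stops at +-2.2
- unit: the desk audio controller: dark metal box fixed to the desk, 120 mm deep (x), 160 wide (y), 45 high, aluminium front with sockets; origin at the centre of its underside, x to its rear. The shaft stands on its top, 5 mm behind the middle. With the knob on and fully pressed in, the knob's underside is 3 mm above the controller's top
- sharpener_mid (a point): bystander: grey pencil sharpener, 15 x 27 x 14 mm; its centre
- earbud_case_mid (a point): bystander: white rounded earbud case standing upright, 27 x 58 mm, 40 mm high; its centre
- eraser_mid (a point): bystander: eraser in a paper sleeve, 20 x 43 mm, 13 mm high; its centre
Things that resemble listed ones, but are neither listed nor needed, are in the scene too. Of the things that look like the unit, the largest one is meant. Several things look just like the part that bears knob_mid: the one meant starts nearest to the robot's base.

How it is judged:
On the way, in this order (a step that is already met when the one before it is completed fails the run):
1. the knob is lifted from the desk (height (world z) of knob_mid above 0.06 m), for 0.1 s.
2. the knob is all the way on the shaft, flat to flat (distance between bore_end and shaft_tip below 0.003 m and angle between the x axis of bore_end and the x axis of shaft_tip, either way round below 0.3 rad), for 0.2 s.
At the end, for the whole second after the job is handed in: the knob is on the shaft with the bore's end within 3 mm of the shaft's tip, flat to flat (within 0.3 rad) and upright (within 0.12 rad), the shaft is pressed in by more than 3.5 of its 5 mm, and the fingers still hold or press the knob with more than 1.5 N (all of step 2 and angle between bore_end's own z axis and vertical below 0.12 rad and value of joint stem above 0.0035 m and contact force between the fingers and knob above 1.5 N); the arm keeps its last pose, push and grip.
It fails at once if a bystander is moved by more than 30 mm (distance of any of sharpener_mid, earbud_case_mid, eraser_mid from where it was at the start of the episode above 0.03 m).
It also fails if it takes over 40 s, if anything falls off the work surface, if the arm or the gripper's body presses on something with over 40 N, if the wrist force passes 120 N, or if a joint passes its speed limit or range.

ROBOT

A 6-joint arm with a two-finger parallel gripper is mounted at the origin on a cart in front of the work surface, level with it; the furniture and walls round the work are solid. World frame = base frame: x ahead of the robot, y to its left, z up, the work surface at z = 0. Lengths are in m, angles in rad, forces in N, time in s.
With the tool pointing down it reaches from about 0.425 to 0.95 m from the base axis. Payload 14.7 kg.
Tool frame: the origin (TCP) lies midway between the tips of the shut fingers; the grasp point (between the pads) lies 19 mm behind it; z points along the fingers, y is the line along which they close (so a half turn about z gives the same grasp; the last joint's range is limited). The gripper opens to 85 mm and grips with 20 to 120 N. Pads are 22 mm wide; open, the fingers measure 114 mm over their backs; the gripper's body (76 mm by 85 mm) begins 54 mm behind the grasp point. The pads swing forward as they close: fully open they stand 13 mm farther back than shut.
Start: joints at [1.198, 0.48, 1.596, -0, 1.065, -0.047], TCP at [0.208, 0.616, 0.231] pointing down, gripper open.
Joint ranges: [-2.75, 2.75], [-0.82, 2.05], [0.23, 2.67], [-1.56, 4.7], [0.09, 2.69], [-2.92, 2.92]. Speed limits (rad/s): [1.89, 1.89, 2.39, 3.01, 3.01, 3.01].

INTERFACE

Orientations are given as a unit quaternion [x, y, z, w].
In Python, from rig import * gives the robot as it stands.
- The arm moves only by the shell command python3 -m creep 'ROWS' [OPENING] [FORCE]. ROWS is JSON, a list of rows, each an object of numbers: "x", "y", "z": the shift along the tool's x, y, z scaled (see below); "ax", "ay", "az": the turn, a rotation vector about the tool's x, y, z scaled (see below). A call has 1 to 10 rows; each row shifts and turns the commanded pose from where the row before left it, along the tool's axes as they then stand; what a row does not reach is not made up. The controller multiplies each number of a shift by 0.025 m and each number of a turn by 0.1 rad. A row lasts 1/12 s, in which the tool goes at most 41.7 mm and 7.16 degrees, less where a joint would pass 70% of its speed; a pose out of reach is approached as far as the arm can. A call with a number of a shift or a turn outside -1 to 1 is refused whole. A call with a gripper value outside its range is refused whole. OPENING is the gripper command: -1 is shut, 1 is fully open, values between are in proportion, set as the call begins (- or left out, the last holds). The fingers move at their own pace and stop on an object; FORCE is the grip in N (left out, the last holds). Time passes only in rows, so rows that do not move let the fingers close. It gives the time, the measured TCP pose, the force, the opening and the grip force at its end, in the units of the state.
- get_obs(): the state, without advancing time (a new reading comes with each control period).
- grab_frame(name): name is "side" or "top"; returns the picture (384x512x3 uint8, blue, green, red); there is no depth.
- camera_info(name): a dict with "vertical_fov" (degrees; the focal length in pixels is half the picture's height over the tangent of half this angle, whatever the lens; pixels are square), "cx", "cy" (the principal point, pixels), "rvec" (rotation vector, rad) and "tvec" (3), from world to camera coordinates, as OpenCV has them. Camera axes: x right, y down, z forward; pixel columns grow to the right and rows downward; lengths in m; the calibration is good to about 2 mm. A picture is of the moment at which its call begins. camera_info takes no time and is no camera call.
- sign_off(): hands the job in; it is judged then, once.
Trained networks look in the newest picture that a camera, given by its name, has taken for a name from the list of things; names that differ only in an ending like _2 or _b are one class to them, and where a whole thing is asked for, a point or a joint stands for the part that bears it (a point fixed in the world has none). Each returns a list of dicts, best first, with "conf" (0 to 1); they miss things now and then, are a little off and sometimes report something else, mostly with a low value. They report only what shows in the picture. A call takes as long as a camera call. They do not tell look-alikes from the thing itself.
- boxes_of(camera, thing): "uv" ([column, row] in pixels, amid what is visible of it).
- pinpoint(camera, thing): "uv" ([column, row] in pixels: a listed point, or the origin of a listed thing).
The state is a dict: "clock": time; "joint_pos": joint angles; "qvel": joint speeds; "tau": joint torques, N m; "position": TCP position; "tool_rot": TCP orientation; "ft_force": force on the tool from outside, world axes, zero at the start; "wrist_torque": the same for the moment, N m; "grip_width": finger opening in m; "grasp_force": force on a finger pad.
Only numpy, scipy, OpenCV 4.12 (cv2) and the standard library are available. Lean on these libraries where they do the work, as an engineer would, in place of code of your own. Each camera call takes 0.05 s, during which the arm holds its last target. There are 200 camera calls.

## Working session

There is one attempt and no reset: what is moved stays moved. The work goes in short steps, Python scripts to look and compute and a shell command to move; the robot and the scene stay as the last step left them, time stands still between calls to the robot, and variables do not carry over. Pictures are saved under pics/ and viewed, at most 10 in all, crops included, and the job is handed in when it is done.

```bash
mkdir -p pics; ls; cat > h.py <<'E'
from rig import *
import numpy as np, cv2
from scipy.spatial.transform import Rotation as R
def cam(n):
    c=camera_info(n); f=192/np.tan(np.radians(c["vertical_fov"])/2)
    K=np.array([[f,0,c["cx"]],[0,f,c["cy"]],[0,0,1]]); return K,np.array(c["rvec"],float).ravel(),np.array(c["tvec"],float).ravel(),c
def ray(n,uv):
    K,r,t,c=cam(n); M=R.from_rotvec(r).as_matrix()
    d=M.T@np.linalg.inv(K)@np.array([uv[0],uv[1],1.]); return -M.T@t,d/np.linalg.norm(d)
def atz(n,uv,z):
    o,d=ray(n,uv); return o+d*(z-o[2])/d[2]
def proj(n,p):
    K,r,t,c=cam(n); return cv2.projectPoints(np.array(p,float).reshape(-1,1,3),r,t,K,None)[0].reshape(-1,2)
def tri(rays):
    A=0;b=0
    for o,d in rays:
        P=np.eye(3)-np.outer(d,d); A=A+P; b=b+P@o
    return np.linalg.solve(A,b)
E
python3 - <<'E'
from h import *
np.set_printoptions(precision=3,suppress=True)
for n in("side","top"):
    print(n,camera_info(n),ray(n,(256,192)))
    im=grab_frame(n); cv2.imwrite(f"pics/{n}0.png",im)
    for th,z in(("knob_mid",.028),("shaft_tip",.071),("unit",0),("sharpener_mid",.007),("earbud_case_mid",.02),("eraser_mid",.0065)):
        for d in pinpoint(n,th): print(n,th,round(d["conf"],2),np.round(d["uv"],1),atz(n,d["uv"],z))
print(get_obs())
E
python3 -c "
import cv2,numpy as np
a=[cv2.imread(f'pics/{n}0.png') for n in('side','top')]
cv2.imwrite('pics/both.png',cv2.resize(np.hstack(a),(800,300)))"
```

```text
pics
side {'vertical_fov': 56.178746268711244, 'cx': 262.45776768249476, 'cy': 192.9208995598315, 'rvec': array([ 1.947, -0.64 ,  0.393]), 'tvec': array([-0.498,  0.206,  0.817])} (array([ 0.023, -0.814,  0.542]), array([ 0.516,  0.736, -0.438]))
side knob_mid 0.77 [217.8 184. ] [0.56  0.18  0.028]
side knob_mid 0.74 [204.1 204.4] [0.452 0.075 0.028]
side knob_mid 0.7 [184.6 184.1] [0.469 0.247 0.028]
side knob_mid 0.59 [204.2 200.2] [0.465 0.1   0.028]
side shaft_tip 0.46 [339.7 207.4] [ 0.707 -0.238  0.071]
side shaft_tip 0.44 [275.8 211. ] [ 0.553 -0.149  0.071]
side shaft_tip 0.41 [341.  244.4] [ 0.576 -0.363  0.071]
side unit 0.96 [335.5 224. ] [ 0.724 -0.214  0.   ]
side unit 0.88 [274.4 230.7] [ 0.559 -0.136  0.   ]
side unit 0.56 [337.7 266.4] [ 0.583 -0.355  0.   ]
side sharpener_mid 0.56 [282.3 195.2] [0.71  0.014 0.007]
side earbud_case_mid 0.46 [251.5 189.8] [0.636 0.087 0.02 ]
side eraser_mid 0.68 [221.1 232.7] [ 0.428 -0.065  0.006]
top {'vertical_fov': 49.939567523139026, 'cx': 251.89962232122758, 'cy': 190.1905625770547, 'rvec': array([ 2.15 , -2.15 ,  0.133]), 'tvec'
[... 622 characters left out ...]
.222  0.   ]
top sharpener_mid 0.54 [220.6 131.9] [0.722 0.03  0.007]
top earbud_case_mid 0.64 [200.  167.8] [0.63  0.078 0.02 ]
top eraser_mid 0.46 [193.5 240.5] [0.456 0.092 0.006]
top eraser_mid 0.45 [254.7 248.6] [ 0.437 -0.054  0.006]
{'clock': 0.7, 'joint_pos': array([ 1.198,  0.48 ,  1.596, -0.   ,  1.065, -0.047]), 'qvel': array([ 0.001,  0.001, -0.   ,  0.002,  0.   , -0.001]), 'tau': array([ -0.001, -95.023, -43.059,  -0.   ,   0.001,   0.   ]), 'position': array([0.208, 0.616, 0.231]), 'tool_rot': array([ 0.162,  0.987, -0.   ,  0.   ]), 'ft_force': array([-0.011,  0.077,  0.125]), 'wrist_torque': array([0.024, 0.007, 0.   ]), 'grasp_force': 0.0, 'grip_width': 0.08537315660609524}
```

View pics/top0.png

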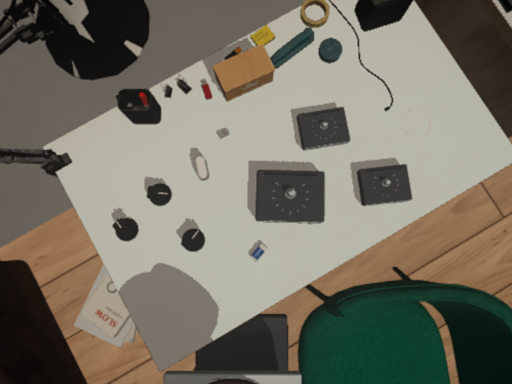

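View pics/side0.png

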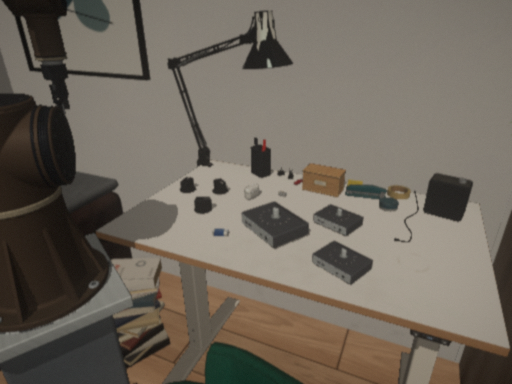

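Top view: three black knobs at (158,192), (126,229) and (193,239), and three controllers at (291,195, the largest), (323,128) and (385,184). Eraser at (258,250), earbud case at (201,167), sharpener at (222,132). In the side view the knobs are at (218,186), (187,185) and (203,204), and the big unit is at (275,223).

Knob candidates by distance from the base: (193,239) → 0.47 m, (126,229) → 0.54 m, (158,192) → 0.60 m. I choose (193,239), and the largest unit at (291,195). Next, a close crop to check.

```bash
python3 - <<'E'
import cv2,numpy as np
a=cv2.imread('pics/top0.png')
k=cv2.resize(a[219:259,173:213],(400,400),interpolation=cv2.INTER_CUBIC)
u=cv2.resize(a[172:212,271:311],(400,400),interpolation=cv2.INTER_CUBIC)
cv2.imwrite('pics/crop1.png',np.clip(np.hstack([k,u])*1.3,0,255))
E
```

```text
[ WARN:0@0.019] global loadsave.cpp:1063 imwrite_ Unsupported depth image for selected encoder is fallbacked to CV_8U.
```

View pics/crop1.png

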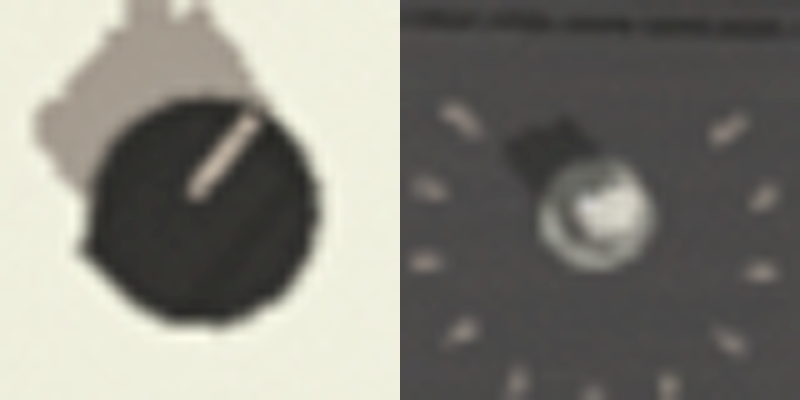

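The crop confirms the choice: the knob's white line runs from about (192,238.5) to (198.7,230.5). The bare shaft is at about (291,193), and it isn't yet clear which way its flat faces. I'll look closer in both views.

```bash
python3 - <<'E'
import cv2,numpy as np
out=[]
for n,(u,v) in(('top',(291,192)),('side',(276,213))):
    a=cv2.imread(f'pics/{n}0.png')
    c=a[v-10:v+10,u-10:u+10].astype(float)
    c=np.clip((c-30)*1.3,0,255).astype(np.uint8)
    c=cv2.resize(c,(400,400),interpolation=cv2.INTER_CUBIC)
    for i in range(0,20,5):
        cv2.putText(c,str(u-10+i),(i*20,10),0,.35,(0,255,255)); cv2.putText(c,str(v-10+i),(0,i*20+10),0,.35,(0,255,255))
        cv2.line(c,(i*20+10,12),(i*20+10,18),(0,255,255)); cv2.line(c,(25,i*20+10),(30,i*20+10),(0,255,255))
    out.append(c)
cv2.imwrite('pics/crop2.png',np.hstack(out))
E
```

```text
(no output)
```

View pics/crop2.png

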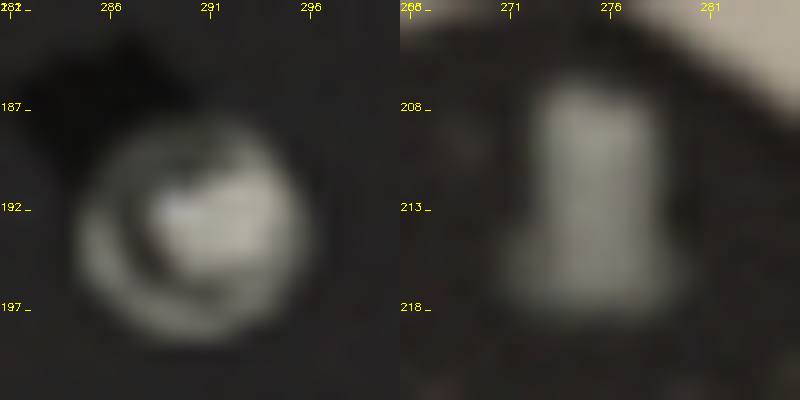

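The top crop shows the collar centred near (290.2,193.7). The D-shaped tip lies to its right, with the flat side apparently on the left or upper left. The side crop shows the shaft with its tip at about (274.8,207). I'll fit the pose with a small rendered model.

```bash
cat > fit.py <<'E'
from h import *
from scipy.optimize import minimize
np.set_printoptions(precision=4,suppress=True)
CAM={n:cam(n)[:3] for n in('top','side')}
Z0,Z1,r=.045,.071,.009
def inside(rr,f,X,Y): return (X**2+Y**2<rr*rr)&(X<f)
def surf(th,rc,hc):
    P=[];F=[];nf=8
    def add(p,feat): P.append(p);F.append(np.broadcast_to(feat,(len(p),nf)) if np.ndim(feat)==1 else feat)
    e=np.eye(nf); s=.00025
    g=np.arange(-.02,.02,s); X,Y=[a.ravel() for a in np.meshgrid(g,g)]
    m=inside(r-.002,.0015,X,Y); add(np.c_[X,Y,0*X+Z1][m],e[0])              # tip
    # sides incl. chamfer
    ph=np.arange(0,2*np.pi,s/r)
    for z in np.arange(Z0,Z1,s):
        k=max(0,(z-(Z1-.003))/.003); rr=r-.002*k; f=.0025-.001*k
        x,y=rr*np.cos(ph),rr*np.sin(ph); q=x<f; w=ph[q]+th
        ft=np.zeros((q.sum(),nf))
        if k>0: ft[:,2]=1; 
        else: ft[:,1]=1
        ft[:,3]=np.cos(w); ft[:,4]=np.sin(w)
        add(np.c_[x,y,0*x+z][q],ft)
        yy=np.arange(-np.sqrt(rr*rr-f*f),np.sqrt(rr*rr-f*f),s)
        add(np.c_[0*yy+f,yy,0*yy+z],e[5])
    d=np.hypot(X,Y); m=(d<rc)&~inside(r,.0025,X,Y); add(np.c_[X,Y,0*X+Z0+hc][m],e[6])
    ph=np.arange(0,2*np.pi,s/rc)
    for z in np.arange(Z0,Z0+hc,s): add(np.c_[rc*np.cos(ph),rc*np.sin(ph),0*ph+z],e[6])
    P=np.vstack(P);F=np.vstack(F); P=np.c_[R.from_euler('z',th).apply(P)[:,:2],P[:,2]]
    return P,F
W={'top':(291,192),'side':(276,213)};H=10;S=5
def pix(n,P,F,xy,duv):
    K,rv,t=CAM[n]; M=R.from_rotvec(rv).as_matrix(); c=(P+[xy[0],xy[1],0])@M.T+t
    uv=c[:,:2]/c[:,2:]*K[0,0]+K[:2,2]+duv-np.array(W[n])+H+.5
    ij=np.floor(uv*S).astype(int); ok=((ij>=0)&(ij<2*H*S)).all(1); ij,z,F=ij[ok],c[ok,2],F[ok]
    o=np.argsort(-z); buf=np.zeros((2*H*S,2*H*S,8)); buf[...,7]=1
    fl=np.full((2*H*S)**2,-1); fl[ij[o,1]*2*H*S+ij[o,0]]=o
    b=buf.reshape(-1,8); g=fl>=0; b[g]=F[fl[g]]
    b=b.reshape(2*H,S,2*H,S,8).mean((1,3)); return cv2.GaussianBlur(b,(0,0),.5)
I={n:cv2.imread(f'pics/{n}0.png').mean(2)[W[n][1]-H:W[n][1]+H,W[n][0]-H:W[n][0]+H] for n in W}
def cost(p,th,cams=('top','side'),full=False,pf=None):
    P,F=pf or surf(th,.0125,.002); tot=0
    for n in cams:
        b=pix(n,P,F,p[:2],p[2:4] if n=='side' else 0)
        m=b[...,7]<.7
        A=b[m]; y=I[n][m]; x=np.linalg.lstsq(np.vstack([A,np.eye(8)*.1]),np.r_[y,np.zeros(8)],rcond=None)[0]
        tot+=((A@x-y)**2).mean()
    return tot
if __name__=='__main__':
    p=np.r_[atz('top',(290.2,193.7),.047)[:2],0,0]; print(p)
    print('side proj of tip',proj('side',[[p[0],p[1],.071],[p[0],p[1],.045]]))
    res=[]
    for th in np.radians(np.arange(-180,180,15)):
        pf=surf(th,.0125,.002)
        o=minimize(lambda q:cost(np.r_[p[:2]+q[:2]*.001,q[2:]],th,pf=pf),[0,0,0,0],method='Nelder-Mead',options=dict(maxfev=70,initial_simplex=np.vstack([np.zeros(4),np.eye(4)])))
        res.append((o.fun,np.degrees(th),p[:2]+o.x[:2]*.001,o.x[2:]))
    for x in sorted(res,key=lambda x:x[0])[:8]: print(x)
E
time timeout 500 python3 fit.py
```

```text
[ 0.5632 -0.1365  0.      0.    ]
side proj of tip [[275.7993 208.1818]
 [275.6846 216.4358]]
(np.float64(90.62677755606732), np.float64(29.999999999999996), array([ 0.564 , -0.1366]), array([-0.5798, -0.1302]))
(np.float64(98.18123146998505), np.float64(14.999999999999998), array([ 0.5643, -0.1369]), array([-0.7061,  0.0296]))
(np.float64(112.54720381139339), np.float64(45.0), array([ 0.564 , -0.1363]), array([-0.6395,  0.0256]))
(np.float64(125.52868360382368), np.float64(0.0), array([ 0.5643, -0.1369]), array([-0.7104, -0.0412]))
(np.float64(160.92796232278477), np.float64(59.99999999999999), array([ 0.5638, -0.1363]), array([-0.8277, -0.0321]))
(np.float64(184.5951343897908), np.float64(-14.999999999999998), array([ 0.5644, -0.137 ]), array([-0.5588, -0.034 ]))
(np.float64(205.6930319231496), np.float64(75.0), array([ 0.5638, -0.1363]), array([-0.7695,  0.3   ]))
(np.float64(206.45039430779707), np.float64(150.0), array([ 0.5633, -0.1381]), array([-1.1345, -0.3823]))
real	0m10.341s
user	0m10.545s
sys	0m0.344s
```

```bash
python3 - <<'E'
from h import *
np.set_printoptions(precision=4,suppress=True)
# knob line & skirt circle
a=cv2.imread('pics/top0.png').mean(2)
c=a[219:259,173:213]; m=(c<100).astype(np.uint8)
p0,p1=[atz('top',u,.042) for u in((192.0,238.6),(198.5,230.7))]; d=p1-p0
print('line',p0,p1,np.linalg.norm(d),np.degrees(np.arctan2(d[1],d[0])))
print('skirt ctr',atz('top',(193.2,239.5),.005))
print('side proj',proj('side',[[p0[0],p0[1],.04]]))
E
```

```text
line [0.4596 0.0905 0.042 ] [0.4777 0.0758 0.042 ] 0.023340078869089592 -38.973271835960546
skirt ctr [0.4579 0.0932 0.005 ]
side proj [[203.6308 198.3719]]
```

```bash
cat > f2.py <<'E'
from fit import *
for cams in(('top',),('top','side')):
  for rc,hc in((.0125,.002),(.0125,.001),(.013,.003)):
    res=[]
    for th in np.radians(np.arange(10,50,4)):
        pf=surf(th,rc,hc)
        o=minimize(lambda q:cost(np.r_[[.564+q[0]*.001,-.1366+q[1]*.001],q[2:]],th,cams,pf=pf),[0,0,-.6,0],method='Nelder-Mead',options=dict(maxfev=80,initial_simplex=np.vstack([np.zeros(4),np.eye(4)])+[0,0,-.6,0]))
        res.append((o.fun,np.degrees(th),o.x[:2]))
    t=[x[1] for x in res];f=np.array([x[0] for x in res]);i=f.argmin()
    print(cams,rc,hc,f.round(0),t[i],res[i][2])
E
python3 f2.py
python3 - <<'E'
from h import *
np.set_printoptions(precision=4,suppress=True)
# unit yaw from top-image outline
a=cv2.imread('pics/top0.png').mean(2); m=(a<110).astype(np.uint8)[150:240,235:345]
c=max(cv2.findContours(m,0,2)[0],key=cv2.contourArea)
b=cv2.boxPoints(cv2.minAreaRect(c))+[235,150]; w=np.array([atz('top',u,.045)[:2] for u in b]); print(b,w,'ctr',w.mean(0))
for i in range(4):
    d=w[(i+1)%4]-w[i]; print(np.linalg.norm(d),np.degrees(np.arctan2(d[1],d[0])))
o=get_obs(); Rm=R.from_quat(o['tool_rot']).as_matrix(); print(Rm)
E
```

```text
('top',) 0.0125 0.002 [ 96.  90.  86.  82.  80.  84.  90.  95. 100. 111.] 26.0 [0.0292 0.0188]
('top',) 0.0125 0.001 [ 96.  92.  84.  82.  81.  83.  89.  96. 101. 108.] 26.0 [0.0135 0.0244]
('top',) 0.013 0.003 [ 88.  84.  78.  77.  75.  78.  85.  90.  97. 100.] 26.0 [ 0.0117 -0.2472]
('top', 'side') 0.0125 0.002 [104. 100.  93.  90.  87.  90.  95. 101. 107. 113.] 26.0 [0.0302 0.0194]
('top', 'side') 0.0125 0.001 [106.  99.  94.  88.  85.  92.  95. 102. 107. 116.] 26.0 [-0.0608  0.1055]
('top', 'side') 0.013 0.003 [104.  96.  92.  88.  89.  93.  97. 103. 108. 113.] 22.0 [-0.0002 -0.2566]
[[255. 169.]
 [323. 169.]
 [323. 223.]
 [255. 223.]] [[ 0.6219 -0.0548]
 [ 0.6218 -0.2142]
 [ 0.4954 -0.2115]
 [ 0.4954 -0.0548]] ctr [ 0.5586 -0.1338]
0.15940302055179603 -90.03322085685721
0.12638835533138068 178.75773648851793
0.1566847203899306 90.02410613168009
0.12651699750741532 -0.009871835539891245
[[-0.9474  0.32    0.    ]
 [ 0.32    0.9474 -0.    ]
 [-0.     -0.     -1.    ]]
```

Shaft: about (0.564, -0.137), flat facing yaw 26°, which agrees with the unit's outline and size. Knob: about (0.4595, 0.091), pointer yaw -39°. Next, the move plan.

```bash
cat >> h.py <<'E'
def plan(target,yaw_y,tilt=False):
    o=get_obs(); M=R.from_quat(o['tool_rot']).as_matrix(); cur=np.degrees(np.arctan2(M[1,1],M[0,1]))
    w=(yaw_y-cur+180)%360-180
    Mt=R.from_euler('z',w,degrees=True).as_matrix()@M
    print('az units',round(-np.radians(w)/.1,2),'then shift units',np.round(Mt.T@(np.array(target)-o['position'])/.025,2),'z axis',M[:,2].round(3), 'cur yaw',round(cur,2))
E
python3 -c "
from h import *
plan((.4595,.091,.10),51)"
```

```text
az units 3.55 then shift units [-21.03  -9.98   5.25] z axis [ 0. -0. -1.] cur yaw 71.34
```

```bash
python3 -m creep '[{"az":0.71},{"az":0.71},{"az":0.71},{"az":0.71},{"az":0.71},{"x":-0.95,"y":-0.45},{"x":-0.95,"y":-0.45},{"x":-0.95,"y":-0.45},{"x":-0.95,"y":-0.45},{"x":-0.95,"y":-0.45}]' 1 60
python3 -m creep '[{"x":-0.95,"y":-0.45},{"x":-0.95,"y":-0.45},{"x":-0.95,"y":-0.45},{"x":-0.95,"y":-0.45},{"x":-0.95,"y":-0.45},{"x":-0.95,"y":-0.45},{"x":-0.95,"y":-0.45},{"x":-0.95,"y":-0.45},{"x":-0.95,"y":-0.45},{"x":-0.95,"y":-0.45}]'
python3 -m creep '[{"x":-0.95,"y":-0.45,"z":0.6},{"x":-0.95,"y":-0.45,"z":0.6},{"x":-0.95,"y":-0.45,"z":0.6},{"x":-0.95,"y":-0.45,"z":0.6},{"x":-0.95,"y":-0.45,"z":0.6},{"x":-0.95,"y":-0.45,"z":0.6},{"x":-0.95,"y":-0.45,"z":0.6},{},{}]'
python3 -c "
from h import *
plan((.4595,.091,.005),51)"
```

```text
az units 3.55 then shift units [-21.03  -9.98   9.05] z axis [ 0. -0. -1.] cur yaw 71.34$[0]: bad value
$[0]: bad value
$[0]: bad value
```

```bash
python3 -m creep '[{"x":0,"y":0,"z":0,"ax":0,"ay":0,"az":0.71},{"x":0,"y":0,"z":0,"ax":0,"ay":0,"az":0.71}]' 1 60; python3 -m creep --help | head -20
```

```text
clock: 0.87
position: [0.208, 0.6158, 0.2313]
tool_rot: [0.233, 0.972, 0.0, 0.0]
ft_force: [0.1, 0.2, -0.3]
grip_width: 0.0857
grasp_force: 0.0invalid input: not JSON, or not a number
```

All six keys are needed in each row.

```bash
python3 -m creep '[{"x":0,"y":0,"z":0,"ax":0,"ay":0,"az":0.71},{"x":0,"y":0,"z":0,"ax":0,"ay":0,"az":0.71},{"x":0,"y":0,"z":0,"ax":0,"ay":0,"az":0.71},{"x":-0.95,"y":-0.45,"z":0,"ax":0,"ay":0,"az":0},{"x":-0.95,"y":-0.45,"z":0,"ax":0,"ay":0,"az":0},{"x":-0.95,"y":-0.45,"z":0,"ax":0,"ay":0,"az":0},{"x":-0.95,"y":-0.45,"z":0,"ax":0,"ay":0,"az":0},{"x":-0.95,"y":-0.45,"z":0,"ax":0,"ay":0,"az":0},{"x":-0.95,"y":-0.45,"z":0,"ax":0,"ay":0,"az":0},{"x":-0.95,"y":-0.45,"z":0,"ax":0,"ay":0,"az":0}]' 1 60
python3 -m creep '[{"x":-0.95,"y":-0.45,"z":0,"ax":0,"ay":0,"az":0},{"x":-0.95,"y":-0.45,"z":0,"ax":0,"ay":0,"az":0},{"x":-0.95,"y":-0.45,"z":0,"ax":0,"ay":0,"az":0},{"x":-0.95,"y":-0.45,"z":0,"ax":0,"ay":0,"az":0},{"x":-0.95,"y":-0.45,"z":0,"ax":0,"ay":0,"az":0},{"x":-0.95,"y":-0.45,"z":0,"ax":0,"ay":0,"az":0},{"x":-0.95,"y":-0.45,"z":0,"ax":0,"ay":0,"az":0},{"x":-0.95,"y":-0.45,"z":0,"ax":0,"ay":0,"az":0},{"x":-0.95,"y":-0.45,"z":0,"ax":0,"ay":0,"az":0},{"x":-0.95,"y":-0.45,"z":0,"ax":0,"ay":0,"az":0}]'
python3 -m creep '[{"x":-0.95,"y":-0.45,"z":0.8,"ax":0,"ay":0,"az":0},{"x":-0.95,"y":-0.45,"z":0.8,"ax":0,"ay":0,"az":0},{"x":-0.95,"y":-0.45,"z":0.8,"ax":0,"ay":0,"az":0},{"x":-0.95,"y":-0.45,"z":0.8,"ax":0,"ay":0,"az":0},{"x":-0.95,"y":-0.45,"z":0.8,"ax":0,"ay":0,"az":0},{"x":0,"y":0,"z":0,"ax":0,"ay":0,"az":0},{"x":0,"y":0,"z":0,"ax":0,"ay":0,"az":0}]'
python3 -c "
from h import *
plan((.4595,.091,.005),51)"
```

```text
clock: 1.7
position: [0.288, 0.4489, 0.2314]
tool_rot: [0.334, 0.943, 0.0, 0.0]
ft_force: [0.3, -0.2, 1.0]
grip_width: 0.0857
grasp_force: 0.0
clock: 2.53
position: [0.4019, 0.2119, 0.2315]
tool_rot: [0.334, 0.943, 0.0, 0.0]
ft_force: [1.4, 0.4, 0.4]
grip_width: 0.0855
grasp_force: 0.0
clock: 3.12
position: [0.458, 0.0935, 0.1305]
tool_rot: [0.335, 0.942, -0.0, -0.001]
ft_force: [-0.1, -0.1, 1.2]
grip_width: 0.0857
grasp_force: 0.0
az units -0.03 then shift units [-0.12 -0.03  5.02] z axis [-0.002 -0.    -1.   ] cur yaw 50.85
```

```bash
python3 -m creep '[{"x":-0.12,"y":-0.03,"z":0.8,"ax":0,"ay":0,"az":0},{"x":0,"y":0,"z":0.8,"ax":0,"ay":0,"az":0},{"x":0,"y":0,"z":0.8,"ax":0,"ay":0,"az":0},{"x":0,"y":0,"z":0.8,"ax":0,"ay":0,"az":0},{"x":0,"y":0,"z":0,"ax":0,"ay":0,"az":0}]'
python3 - <<'E'
from h import *
a=grab_frame('side'); c=cv2.resize(a[120:240,130:290],(800,600),interpolation=cv2.INTER_CUBIC); cv2.imwrite('pics/s1.png',c)
E
```

```text
clock: 3.53
position: [0.4587, 0.0928, 0.0496]
tool_rot: [0.334, 0.943, -0.001, -0.001]
ft_force: [-1.3, 0.1, -0.9]
grip_width: 0.0856
grasp_force: 0.0
```

View pics/s1.png

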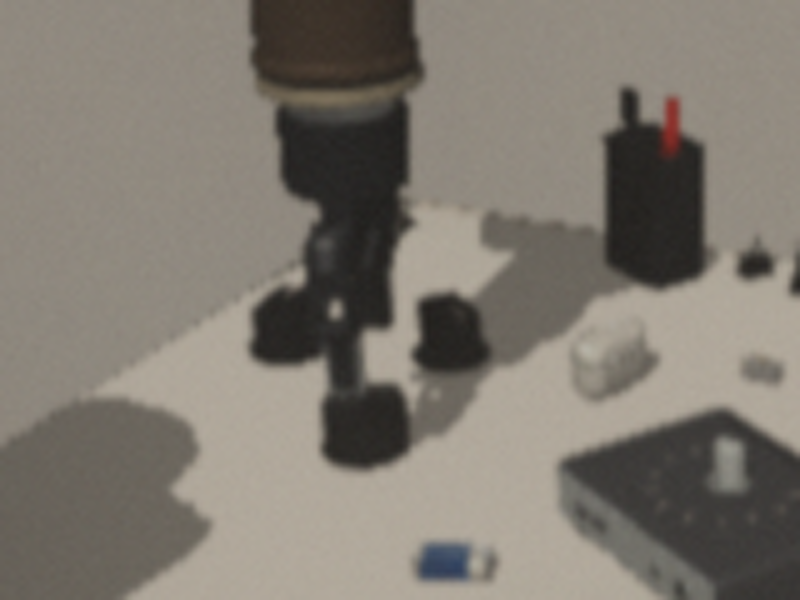

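The view shows the gripper above the chosen knob (crop 365,430), with one finger in front of it and one behind. The bystanders are clear, and the controller's socket side faces the robot, so its rear is at +x. Descending.

```bash
python3 -m creep '[{"x":0,"y":0,"z":0.45,"ax":0,"ay":0,"az":0},{"x":0,"y":0,"z":0.45,"ax":0,"ay":0,"az":0},{"x":0,"y":0,"z":0.45,"ax":0,"ay":0,"az":0},{"x":0,"y":0,"z":0.42,"ax":0,"ay":0,"az":0},{"x":0,"y":0,"z":0,"ax":0,"ay":0,"az":0}]'
python3 -m creep '[{"x":0,"y":0,"z":0,"ax":0,"ay":0,"az":0},{"x":0,"y":0,"z":0,"ax":0,"ay":0,"az":0},{"x":0,"y":0,"z":0,"ax":0,"ay":0,"az":0},{"x":0,"y":0,"z":0,"ax":0,"ay":0,"az":0},{"x":0,"y":0,"z":0,"ax":0,"ay":0,"az":0},{"x":0,"y":0,"z":0,"ax":0,"ay":0,"az":0},{"x":0,"y":0,"z":0,"ax":0,"ay":0,"az":0},{"x":0,"y":0,"z":0,"ax":0,"ay":0,"az":0},{"x":0,"y":0,"z":0,"ax":0,"ay":0,"az":0},{"x":0,"y":0,"z":0,"ax":0,"ay":0,"az":0}]' -1 80
```

```text
clock: 4.0
position: [0.4601, 0.0925, 0.0069]
tool_rot: [0.334, 0.943, -0.0, -0.0]
ft_force: [-0.3, 0.3, 0.0]
grip_width: 0.0853
grasp_force: 0.0
clock: 4.83
position: [0.4604, 0.0922, 0.0078]
tool_rot: [0.334, 0.943, 0.0, 0.0]
ft_force: [-1.3, -0.2, 15.4]
grip_width: 0.0288
grasp_force: 78.7
```

```bash
python3 -m creep '[{"x":0,"y":0,"z":-0.3,"ax":0,"ay":0,"az":0},{"x":0,"y":0,"z":-0.8,"ax":0,"ay":0,"az":0},{"x":0,"y":0,"z":-0.9,"ax":0,"ay":0,"az":0},{"x":0,"y":0,"z":-0.9,"ax":0,"ay":0,"az":0},{"x":0,"y":0,"z":-0.9,"ax":0,"ay":0,"az":0},{"x":0,"y":0,"z":-0.9,"ax":0,"ay":0,"az":0},{"x":0,"y":0,"z":0,"ax":0,"ay":0,"az":0},{"x":0,"y":0,"z":0,"ax":0,"ay":0,"az":0}]'
python3 - <<'E'
from h import *
plan((.564,-.1367,.12),116)
for n in('top','side'):
    grab_frame(n)
    for d in pinpoint(n,'knob_mid'): print(n,d['conf'],d['uv'],atz(n,d['uv'],.14))
E
```

```text
clock: 5.5
position: [0.4608, 0.0922, 0.1258]
tool_rot: [0.334, 0.943, 0.001, 0.001]
ft_force: [0.0, 0.3, -1.6]
grip_width: 0.0289
grasp_force: 78.9
az units -11.35 then shift units [  0.31 -10.04   0.21] z axis [ 0.003  0.    -1.   ] cur yaw 50.99
top 0.48 [156.7, 193.5] [0.55222818 0.15167068 0.14      ]
side 0.69 [201.5, 168.5] [0.45967583 0.08789643 0.14      ]
side 0.64 [219.8, 184.4] [ 0.44633384 -0.0419505   0.14      ]
side 0.59 [186.0, 182.4] [0.37950863 0.02410599 0.14      ]
side 0.58 [282.7, 195.2] [ 0.54007096 -0.19259416  0.14      ]
```

```bash
python3 -m creep '[{"x":0,"y":0,"z":0,"ax":0,"ay":0,"az":-0.95},{"x":0,"y":0,"z":0,"ax":0,"ay":0,"az":-0.95},{"x":0,"y":0,"z":0,"ax":0,"ay":0,"az":-0.95},{"x":0,"y":0,"z":0,"ax":0,"ay":0,"az":-0.95},{"x":0,"y":0,"z":0,"ax":0,"ay":0,"az":-0.95},{"x":0,"y":0,"z":0,"ax":0,"ay":0,"az":-0.95},{"x":0,"y":0,"z":0,"ax":0,"ay":0,"az":-0.95},{"x":0,"y":0,"z":0,"ax":0,"ay":0,"az":-0.95},{"x":0,"y":0,"z":0,"ax":0,"ay":0,"az":-0.95},{"x":0,"y":0,"z":0,"ax":0,"ay":0,"az":-0.95}]'
python3 -m creep '[{"x":0,"y":0,"z":0,"ax":0,"ay":0,"az":-0.95},{"x":0,"y":0,"z":0,"ax":0,"ay":0,"az":-0.9},{"x":0,"y":-0.9,"z":0,"ax":0,"ay":0,"az":0},{"x":0,"y":-0.9,"z":0,"ax":0,"ay":0,"az":0},{"x":0,"y":-0.9,"z":0,"ax":0,"ay":0,"az":0},{"x":0,"y":-0.9,"z":0,"ax":0,"ay":0,"az":0},{"x":0,"y":-0.9,"z":0,"ax":0,"ay":0,"az":0},{"x":0,"y":-0.9,"z":0,"ax":0,"ay":0,"az":0},{"x":0,"y":-0.9,"z":0,"ax":0,"ay":0,"az":0},{"x":0,"y":-0.9,"z":0,"ax":0,"ay":0,"az":0}]'
python3 -m creep '[{"x":0.3,"y":-0.9,"z":0,"ax":0,"ay":0,"az":0},{"x":0,"y":-0.9,"z":0,"ax":0,"ay":0,"az":0},{"x":0,"y":0,"z":0,"ax":0,"ay":0,"az":0},{"x":0,"y":0,"z":0,"ax":0,"ay":0,"az":0},{"x":0,"y":0,"z":0,"ax":0,"ay":0,"az":0}]'
python3 - <<'E'
from h import *
plan((.564,-.1367,.085),116)
print(get_obs()['joint_pos'])
out=[]
for n,(u,v) in (('side',(276,195)),('top',(291,185))):
    a=grab_frame(n); cv2.imwrite(f'pics/{n}1.png',a); out.append(cv2.resize(a[v-32:v+32,u-32:u+32],(400,400),interpolation=cv2.INTER_CUBIC))
    print(n,[(d['conf'],d['uv']) for d in pinpoint(n,'knob_mid')])
cv2.imwrite('pics/h1.png',np.hstack(out))
E
```

```text
clock: 6.53
position: [0.4595, 0.0921, 0.1236]
tool_rot: [-0.137, 0.991, 0.0, -0.001]
ft_force: [-0.4, -0.2, -1.3]
grip_width: 0.029
grasp_force: 78.7
clock: 7.37
position: [0.5388, -0.0706, 0.1234]
tool_rot: [-0.225, 0.974, 0.0, -0.001]
ft_force: [-0.3, 0.1, -0.8]
grip_width: 0.0292
grasp_force: 79.0
clock: 7.78
position: [0.5512, -0.1129, 0.1236]
tool_rot: [-0.225, 0.974, 0.001, -0.001]
ft_force: [0.2, 0.8, -1.0]
grip_width: 0.0289
grasp_force: 79.2
az units 0.0 then shift units [-0.05 -1.08  1.54] z axis [-0.002  0.001 -1.   ] cur yaw 116.0
[-2.56012041e-01  4.94401695e-01  1.89739554e+00  1.50344124e-04
  7.51901160e-01 -2.28073857e+00]
side [(0.55, [219.5, 181.5]), (0.49, [268.9, 185.2]), (0.49, [184.7, 180.5])]
top [(0.69, [124.9, 227.8]), (0.66, [155.8, 194.3]), (0.42, [285.2, 196.8]), (0.29, [222.3, 133.7])]
```

View pics/h1.png

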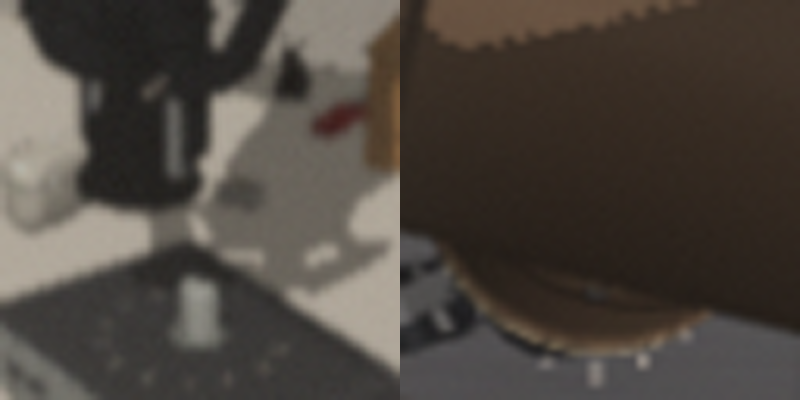

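The side view shows the knob held upright, its skirt spanning crop x 75–203 (about px 266) with the bottom edge near 205. The shaft is at crop (197,310). In the top view the arm hides both. I'll compare the skirt's projection with what the picture shows.

```bash
python3 - <<'E'
from h import *
t=np.arange(0,6.3,.02)
def sil(p,zs=(0,.005)):
    q=np.vstack([proj('side',np.c_[p[0]+.028*np.cos(t),p[1]+.028*np.sin(t),0*t+p[2]+z]) for z in zs]); return q[:,0].min(),q[:,0].max(),q[:,1].max()
print(np.round(sil((.5512,-.1129,.1158)),2))
g=cv2.imread('pics/side1.png').mean(2)
for r in range(188,199): print(r,g[r,252:284].astype(int))
K,r,tt,_=cam('side'); print(R.from_rotvec(r).as_matrix()[0])
# initial knob on desk check
g=cv2.imread('pics/side0.png').mean(2)
print('desk',np.round(sil((.4604,.0922,0)),2))
for r in range(205,216): print(r,g[r,190:218].astype(int))
E
```

```text
[256.78 277.48 196.22]
188 [152 147 142 136 124  96  53  34  35  36  36  34  36  36  34  34  33  38
  60  89  84  56  44  70 118 147 160 158 135 112  99 100]
189 [143 137 132 123 101  67  42  35  36  33  33  35  35  36  33  33  34  37
  60  89  83  61  51  81 137 159 160 153 120 100  99  98]
190 [136 130 121 109  78  49  38  34  34  34  35  33  36  33  34  34  33  37
  54  80  79  63  49  70 124 155 158 148 112  93  95  96]
191 [134 123 111 101  64  38  38  34  37  34  36  31  33  33  34  34  33  35
  43  59  60  50  42  52 102 145 142 125  97  82  80  83]
192 [128 119 108  99  63  38  34  36  37  36  31  35  31  36  35  34  33  33
  35  41  39  38  36  52 100 139 120  93  78  72  68  71]
193 [120 118 109 100  69  45  37  38  35  37  36  36  33  36  37  33  33  34
  34  35  34  36  38  68 114 134 105  78  69  70  67  68]
194 [115 111 108 101  82  60  50  49  43  38  36  36  36  34  35  34  33  33
  34  36  35  40  58  96 126 124  93  74  70  69  69  70]
195 [109 107 104  99  94  86  91  94  77  64  55  48  46  45  42  42  39  38
  42  46  52  59  81 104 118 106  92  81  76  74  74  6
[... 1082 characters left out ...]
157 143  95  55  40  40  41  39  42  40  41  41  38  41  38  42
  42  52  68 100 144 157 158 160 159 158]
211 [158 158 157 151 124  80  54  47  40  38  40  42  40  41  40  41  45  50
  60  84 113 134 153 158 158 158 159 158]
212 [158 159 156 157 146 121  91  68  60  55  51  48  47  45  53  63  71  79
 102 125 145 155 158 157 158 159 159 160]
213 [159 158 159 158 156 149 131 117 103  97  85  80  75  76  93 114 120 125
 139 151 157 158 160 158 156 158 160 159]
214 [158 159 157 158 158 155 154 148 139 136 130 127 124 125 132 146 151 154
 155 157 159 160 158 158 158 158 160 158]
215 [158 159 156 158 156 157 158 157 156 154 154 154 153 154 154 156 159 159
 159 160 159 157 158 159 159 158 159 159]
```

The knob's axis sits about 2.7 mm behind the TCP along the pointer; the top view of the desk and both side views agree. Correcting for that and going to a low hover.

```bash
python3 - <<'E'
from h import *
plan((.5666,-.1358,.088),116)
E
```

```text
az units 0.01 then shift units [-0.13 -1.1   1.45] z axis [-0.001  0.    -1.   ] cur yaw 116.08
```

```bash
python3 -m creep '[{"x":-0.13,"y":-0.55,"z":0,"ax":0,"ay":0,"az":0},{"x":0,"y":-0.55,"z":0,"ax":0,"ay":0,"az":0},{"x":0,"y":0,"z":0.5,"ax":0,"ay":0,"az":0},{"x":0,"y":0,"z":0.5,"ax":0,"ay":0,"az":0},{"x":0,"y":0,"z":0.45,"ax":0,"ay":0,"az":0},{"x":0,"y":0,"z":0,"ax":0,"ay":0,"az":0},{"x":0,"y":0,"z":0,"ax":0,"ay":0,"az":0},{"x":0,"y":0,"z":0,"ax":0,"ay":0,"az":0}]'
python3 - <<'E'
from h import *
plan((.5666,-.1358,.088),116)
a=grab_frame('side'); cv2.imwrite('pics/side2.png',a)
cv2.imwrite('pics/h2.png',cv2.resize(a[170:226,240:312],(720,560),interpolation=cv2.INTER_CUBIC))
o=get_obs()['position']; t=np.arange(0,6.3,.02)
p=o+[-.0026,-.0009,-.0078]
q=np.vstack([proj('side',np.c_[p[0]+.028*np.cos(t),p[1]+.028*np.sin(t),0*t+p[2]+z]) for z in(0,.005)]); print(p,q[:,0].min(),q[:,0].max(),q[:,1].max())
g=a.mean(2)
for r in range(198,216,1): print(r,g[r,258:294].astype(int))
E
```

```text
clock: 8.65
position: [0.5673, -0.1367, 0.0887]
tool_rot: [-0.225, 0.974, -0.0, 0.0]
ft_force: [0.0, -0.8, -1.1]
grip_width: 0.0291
grasp_force: 79.2
az units 0.01 then shift units [0.01 0.04 0.03] z axis [ 0. -0. -1.] cur yaw 116.03
[ 0.5649015  -0.1375925   0.08105407] 266.2948348922283 286.9104791716211 209.8700952614106
198 [169 169 168 169 169 168 168 165 150 103  52  35  33  33  34  32  33  33
  35  34  32  36  56  94  89  58  40  35  36  61  89  99  98 100 100  99]
199 [170 170 169 168 170 170 168 167 160 129  71  39  36  35  35  32  34  32
  32  32  31  33  56  90  84  53  39  35  40  61  91  99  99 102 101  99]
200 [168 170 168 169 168 168 167 168 161 140  82  39  36  34  32  34  35  33
  34  35  33  35  58  91  85  55  42  38  52  71  93 101  99  99  98 101]
201 [168 169 168 169 169 167 168 167 158 123  69  38  34  35  34  33  36  35
  31  34  31  37  59  91  86  59  39  45  66  87  98 102  99 100 100 100]
202 [169 170 169 169 168 168 166 159 134  87  51  35  35  35  34  35  35  32
  35  33  33  38  61  93  86  63  44  51  79  98  99  99 100 100  99 100]
203 [170 169 169 16
[... 1171 characters left out ...]
 125 137 112 100]
211 [ 59  59  59  58  61  67  67  59  58  58  61  62  49  46  53  68  79  84
  86  87  78  54  43  41  43  43  42  40  41  42  51  65  89 110 104  99]
212 [60 57 59 58 62 66 65 60 56 58 59 56 47 45 55 73 84 87 90 93 79 56 44 44
 41 42 40 41 42 40 40 46 58 71 82 90]
213 [60 60 60 63 58 60 61 58 60 59 58 57 53 52 65 83 90 94 94 90 82 56 43 45
 42 41 42 43 41 44 42 49 51 50 60 70]
214 [ 60  61  67  66  62  58  59  57  58  57  57  58  58  65  79  97 109 111
 102  97  86  60  46  41  43  42  43  44  46  48  50  55  51  51  51  55]
215 [ 60  61  68  68  63  60  56  59  60  59  58  58  62  79  94 106 124 125
 118 109  97  74  55  44  45  44  44  51  52  55  53  57  55  54  49  52]
```

View pics/h2.png

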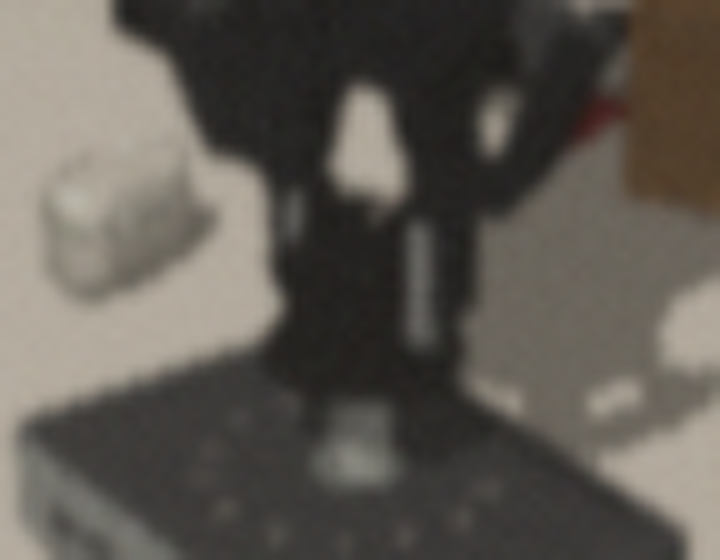

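The knob's skirt is centred at px 275.6 and the shaft at 275.5, so they line up sideways. The earbud case, at crop (110,240), is well away. Descending gently while watching the force.

```bash
python3 -m creep '[{"x":0,"y":0,"z":0.2,"ax":0,"ay":0,"az":0},{"x":0,"y":0,"z":0.15,"ax":0,"ay":0,"az":0},{"x":0,"y":0,"z":0.08,"ax":0,"ay":0,"az":0},{"x":0,"y":0,"z":0.08,"ax":0,"ay":0,"az":0},{"x":0,"y":0,"z":0,"ax":0,"ay":0,"az":0}]'
python3 -m creep '[{"x":0,"y":0,"z":0.08,"ax":0,"ay":0,"az":0},{"x":0,"y":0,"z":0.08,"ax":0,"ay":0,"az":0},{"x":0,"y":0,"z":0,"ax":0,"ay":0,"az":0}]'
```

```text
clock: 9.12
position: [0.5672, -0.1366, 0.0754]
tool_rot: [-0.225, 0.974, -0.0, 0.0]
ft_force: [0.8, -0.0, 4.7]
grip_width: 0.0289
grasp_force: 79.6
clock: 9.37
position: [0.5676, -0.1367, 0.0726]
tool_rot: [-0.225, 0.974, -0.0, 0.001]
ft_force: [-2.7, 1.7, 19.6]
grip_width: 0.0296
grasp_force: 81.9
```

Contact near the tip, with a sideways push towards (-x,+y). Backing off, shifting about 1.3 mm that way and trying again.

```bash
python3 -m creep '[{"x":0,"y":0,"z":-0.16,"ax":0,"ay":0,"az":0},{"x":0.02,"y":0.045,"z":0,"ax":0,"ay":0,"az":0},{"x":0,"y":0,"z":0,"ax":0,"ay":0,"az":0},{"x":0,"y":0,"z":0.08,"ax":0,"ay":0,"az":0},{"x":0,"y":0,"z":0,"ax":0,"ay":0,"az":0}]'
python3 -m creep '[{"x":0,"y":0,"z":0.05,"ax":0,"ay":0,"az":0},{"x":0,"y":0,"z":0,"ax":0,"ay":0,"az":0}]'
python3 -m creep '[{"x":0,"y":0,"z":0.05,"ax":0,"ay":0,"az":0},{"x":0,"y":0,"z":0,"ax":0,"ay":0,"az":0}]'
python3 -c "
from h import *
o=get_obs();print(o['wrist_torque'],o['ft_force'])"
```

```text
clock: 9.78
position: [0.5666, -0.1359, 0.0735]
tool_rot: [-0.225, 0.974, -0.0, 0.0]
ft_force: [1.8, -0.8, 5.7]
grip_width: 0.0289
grasp_force: 80.1
clock: 9.95
position: [0.5668, -0.136, 0.0729]
tool_rot: [-0.225, 0.974, -0.0, 0.001]
ft_force: [-0.8, 0.4, 16.6]
grip_width: 0.0287
grasp_force: 81.7
clock: 10.12
position: [0.5671, -0.136, 0.0723]
tool_rot: [-0.225, 0.974, -0.0, 0.001]
ft_force: [-2.9, 1.1, 27.7]
grip_width: 0.0288
grasp_force: 83.2
[0.28553088 0.54296216 0.04320281] [-2.91460034  1.14337929 27.71076765]
```

Stuck on the tip plane: the underside height matches the tip height, and the sideways force is small. The likely cause is the bore's flat overlapping the tip, so the knob is too far back along the pointer. Under light load I'll search towards the pointer (tool -x).

```bash
python3 -m creep '[{"x":0,"y":0,"z":-0.1,"ax":0,"ay":0,"az":0},{"x":0,"y":0,"z":0,"ax":0,"ay":0,"az":0}]' | tail -6 | head -4
for i in 1 ; do python3 -m creep '[{"x":-0.04,"y":0,"z":0,"ax":0,"ay":0,"az":0},{"x":0,"y":0,"z":0,"ax":0,"ay":0,"az":0}]'; done
python3 -c "
from h import *
o=get_obs();print(o['wrist_torque'])"
python3 -m creep '[{"x":-0.04,"y":0,"z":0,"ax":0,"ay":0,"az":0},{"x":0,"y":0,"z":0,"ax":0,"ay":0,"az":0}]'
python3 -c "
from h import *
o=get_obs();print(o['wrist_torque'])"
python3 -m creep '[{"x":-0.04,"y":0,"z":0,"ax":0,"ay":0,"az":0},{"x":0,"y":0,"z":0,"ax":0,"ay":0,"az":0}]'
python3 -c "
from h import *
o=get_obs();print(o['wrist_torque'])"
```

```text
clock: 10.28
position: [0.5667, -0.136, 0.0741]
tool_rot: [-0.225, 0.974, -0.0, 0.001]
ft_force: [1.8, 0.7, 6.0]
clock: 10.45
position: [0.567, -0.1355, 0.0735]
tool_rot: [-0.225, 0.974, -0.0, -0.0]
ft_force: [0.4, -2.6, 5.9]
grip_width: 0.0289
grasp_force: 79.9
[-0.2679176   0.07015908  0.02759398]
clock: 10.62
position: [0.5683, -0.1348, 0.0735]
tool_rot: [-0.225, 0.974, 0.0, 0.0]
ft_force: [5.2, 6.6, 0.4]
grip_width: 0.0289
grasp_force: 79.4
[ 1.28271405 -0.74025246 -0.12372059]
clock: 10.78
position: [0.5688, -0.1343, 0.0732]
tool_rot: [-0.225, 0.974, 0.0, -0.0]
ft_force: [2.1, 1.4, -0.3]
grip_width: 0.029
grasp_force: 79.2
[ 0.24231554 -0.35761748 -0.01676048]
```

Vertical force fell to zero at the same height, so the shaft tip has dropped into the bore. Pushing down.

```bash
python3 -m creep '[{"x":0,"y":0,"z":0.08,"ax":0,"ay":0,"az":0},{"x":0,"y":0,"z":0.08,"ax":0,"ay":0,"az":0},{"x":0,"y":0,"z":0,"ax":0,"ay":0,"az":0}]'
python3 -c "
from h import *
o=get_obs();print(o['wrist_torque'])"
python3 -m creep '[{"x":0,"y":0,"z":0.08,"ax":0,"ay":0,"az":0},{"x":0,"y":0,"z":0,"ax":0,"ay":0,"az":0}]'
python3 -c "
from h import *
o=get_obs();print(o['wrist_torque'])"
```

```text
clock: 11.03
position: [0.5688, -0.1344, 0.0691]
tool_rot: [-0.225, 0.974, 0.0, -0.0]
ft_force: [3.8, 2.8, -2.4]
grip_width: 0.0288
grasp_force: 79.4
[ 0.43742196 -0.581896   -0.04584086]
clock: 11.2
position: [0.5688, -0.1344, 0.0672]
tool_rot: [-0.225, 0.974, 0.0, -0.0]
ft_force: [3.0, 4.4, 1.5]
grip_width: 0.0291
grasp_force: 79.5
[ 0.71535342 -0.44887691 -0.08749998]
```

It slides freely. Easing a little along the side force and continuing.

```bash
python3 -m creep '[{"x":-0.02,"y":0,"z":0.06,"ax":0,"ay":0,"az":0},{"x":0,"y":0,"z":0.08,"ax":0,"ay":0,"az":0},{"x":0,"y":0,"z":0,"ax":0,"ay":0,"az":0}]'
python3 -m creep '[{"x":0,"y":0,"z":0.08,"ax":0,"ay":0,"az":0},{"x":0,"y":0,"z":0.05,"ax":0,"ay":0,"az":0},{"x":0,"y":0,"z":0,"ax":0,"ay":0,"az":0},{"x":0,"y":0,"z":0,"ax":0,"ay":0,"az":0}]'
python3 -c "
from h import *
o=get_obs();print(o['wrist_torque'])"
```

```text
clock: 11.45
position: [0.569, -0.1343, 0.0636]
tool_rot: [-0.225, 0.974, 0.0, -0.0]
ft_force: [1.5, 1.9, -1.4]
grip_width: 0.029
grasp_force: 79.4
clock: 11.78
position: [0.5691, -0.1343, 0.0607]
tool_rot: [-0.225, 0.974, 0.0, -0.0]
ft_force: [-0.4, 3.1, 2.3]
grip_width: 0.0292
grasp_force: 79.4
[ 0.40145585  0.08019248 -0.03040739]
```

Spring contact is starting at z ≈ 0.061, as predicted. Holding there for step 2, then pressing to the stop.

```bash
python3 -m creep '[{"x":0,"y":0,"z":0.05,"ax":0,"ay":0,"az":0},{"x":0,"y":0,"z":0,"ax":0,"ay":0,"az":0},{"x":0,"y":0,"z":0,"ax":0,"ay":0,"az":0},{"x":0,"y":0,"z":0,"ax":0,"ay":0,"az":0}]'
python3 -m creep '[{"x":0,"y":0,"z":0.08,"ax":0,"ay":0,"az":0},{"x":0,"y":0,"z":0.05,"ax":0,"ay":0,"az":0},{"x":0,"y":0,"z":0,"ax":0,"ay":0,"az":0},{"x":0,"y":0,"z":0,"ax":0,"ay":0,"az":0}]'
```

```text
clock: 12.12
position: [0.5691, -0.1343, 0.0596]
tool_rot: [-0.225, 0.974, 0.0, -0.0]
ft_force: [-1.5, 3.2, 2.5]
grip_width: 0.029
grasp_force: 79.4
clock: 12.45
position: [0.5692, -0.1343, 0.0562]
tool_rot: [-0.225, 0.974, 0.0, -0.0]
ft_force: [-1.4, 2.1, 5.6]
grip_width: 0.0291
grasp_force: 79.9
```

```bash
python3 -m creep '[{"x":0,"y":0,"z":0.06,"ax":0,"ay":0,"az":0},{"x":0,"y":0,"z":0.03,"ax":0,"ay":0,"az":0},{"x":0,"y":0,"z":0,"ax":0,"ay":0,"az":0},{"x":0,"y":0,"z":0,"ax":0,"ay":0,"az":0}]'
python3 -m creep '[{"x":0,"y":0,"z":0.04,"ax":0,"ay":0,"az":0},{"x":0,"y":0,"z":0,"ax":0,"ay":0,"az":0},{"x":0,"y":0,"z":0,"ax":0,"ay":0,"az":0}]'
```

```text
clock: 12.78
position: [0.5694, -0.1343, 0.0552]
tool_rot: [-0.225, 0.974, -0.0, 0.0]
ft_force: [-7.9, 4.0, 29.3]
grip_width: 0.0289
grasp_force: 83.5
clock: 13.03
position: [0.5695, -0.1343, 0.055]
tool_rot: [-0.225, 0.974, -0.0, 0.0]
ft_force: [-11.1, 5.5, 43.1]
grip_width: 0.0287
grasp_force: 85.3
```

Hard stop at z ≈ 0.055, where the bottomed stem should be (about 0.0555). Easing to a moderate push and checking visually.

```bash
python3 -m creep '[{"x":0,"y":0,"z":-0.05,"ax":0,"ay":0,"az":0},{"x":0,"y":0,"z":0,"ax":0,"ay":0,"az":0},{"x":0,"y":0,"z":0,"ax":0,"ay":0,"az":0},{"x":0,"y":0,"z":0,"ax":0,"ay":0,"az":0}]'
python3 - <<'E'
from h import *
a=grab_frame('side'); cv2.imwrite('pics/h3.png',cv2.resize(a[170:240,235:325],(720,560),interpolation=cv2.INTER_CUBIC))
E
```

```text
clock: 13.37
position: [0.5694, -0.1343, 0.0553]
tool_rot: [-0.225, 0.974, -0.0, 0.0]
ft_force: [-8.3, 3.9, 25.9]
grip_width: 0.0287
grasp_force: 82.5
```

View pics/h3.png

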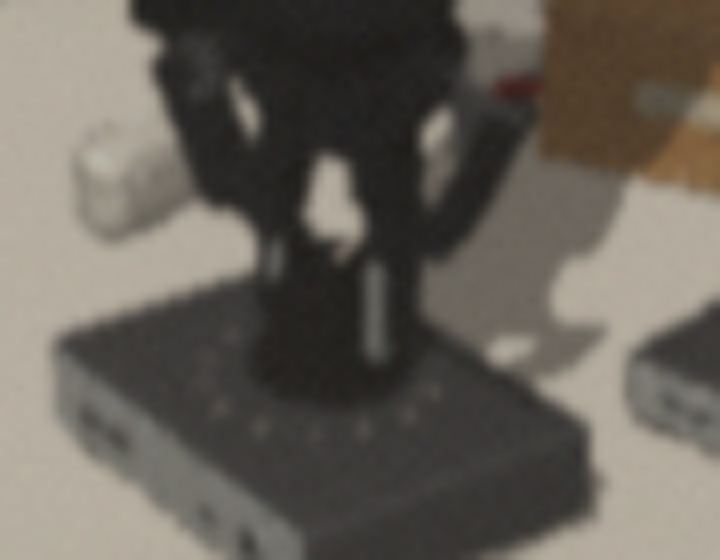

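The knob sits flush on the controller, with its skirt at crop (330,375) just above the top and no shaft showing. It is upright, and the earbud case hasn't moved. Handing in.

```bash
python3 -c "
from rig import *
print(sign_off())"
```

```text
the job is handed in; nothing more can be done
None
```

I handed the job in at about 13 s with the knob on the shaft flat to flat, pressed to the hard stop with about 26 N and still gripped at about 80 N; the bystanders were left alone, and the judge's result was not shown.

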